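Fetch the ink jar from the low rack with the reacher

ROBOT

A 6-joint arm with a two-finger parallel gripper is mounted at the origin on a cart in front of the work surface, level with it; the furniture and walls round the work are solid. World frame = base frame: x ahead of the robot, y to its left, z up, the work surface at z = 0. Lengths are in m, angles in degrees, forces in N, time in s.
With the tool pointing down it reaches from about 0.375 to 0.9 m from the base axis. Payload 3.1 kg.
Tool frame: the origin (TCP) lies at the very end of the fingers, on their centre line; the grasp point (between the pads) lies 19 mm behind it (bot.tcp_to_grasp is the distance from the TCP to the grasp point, in m); z points along the fingers, y is the direction in which the jaws open and shut (so a half turn about z gives the same grasp; the last joint's range is limited). The gripper opens to 87 mm and grips with 3 to 60 N. Pads are 19 mm wide; open, the fingers measure 117 mm over their backs; the gripper's body (75 mm by 190 mm) begins 51 mm behind the grasp point.
Start: joints at [-79.326, 30.224, 82.088, -0, 67.689, -10.227], TCP at [0.223, -0.584, 0.223] pointing down, gripper open.
Joint ranges: [-176.69, 176.69], [-43.24, 126.21], [12.49, 139.97], [-82, 262], [0, 151.66], [-163.58, 163.58]. Speed limits (degrees/s): [159.86, 159.86, 180, 180, 180, 180].

INTERFACE

Orientations are given as a 3x3 rotation matrix whose columns are the frame's x, y, z axes.
In Python, from rig import telemetry, eyes, order, bot gives the robot as it stands. The module is installed in compiled form; this text tells all that it offers.
- The arm moves only by the tool servo_tool, never from a script. Its argument "targets" is a list of rows, each a list of 2 entries, a list of its own where there are three numbers: the shift along the tool's x, y, z in m, then the turn, a rotation vector about the tool's x, y, z in rad. In form: [[[tx, ty, tz], [wx, wy, wz]], ...]. A call has 1 to 12 rows; each row is the pose to reach, as a shift and turn from the pose commanded when the call began, along the tool's axes at that moment; what a row does not reach only later rows make up. A row lasts 1/8 s, in which the tool goes at most 62.5 mm and 10.7 degrees, less where a joint would pass 70% of its speed; a pose out of reach is approached as far as the arm can. A call with a gripper value outside its range is refused whole. "gripper" is the finger opening in m, from 0 to 0.087, set as the call begins (left out, the last holds). The fingers move at their own pace and stop on an object; the grip force is fixed at half the most. Time passes only in rows, so rows that repeat a pose let the fingers close. It gives the time, the measured TCP pose, the force and the opening at its end, in the units of the state.
- telemetry.read_state(): the state, without advancing time (a new reading comes with each control period).
- eyes.capture(name): name is "scene" or "top" or "wrist"; returns a dict with "pixels" (420x560x3 uint8, blue, green, red), "intrinsics" (3x3 intrinsics, pixels), "k1" (the pictures are not rectified: a ray, as slopes to the right and down, at radius r is drawn at 1 + k1 r^2 times it, then the intrinsics apply), "extrinsics" (4x4, takes a point from camera to world coordinates); the wrist camera has in their place "T_tool_cam" (4x4, takes a point from camera to tool coordinates, whose origin is the TCP and whose axes are the flange's). Camera axes: x right, y down, z forward; pixel columns grow to the right and rows downward; lengths in m; the calibration is good to about 2 mm. A picture is of the moment at which its call begins: read the wrist's pose just before it. There is no depth.
- order.hand_in(): hands the job in, once; it reports no verdict.
The state is a dict: "time_s": time; "joint_positions": joint angles; "qvel": joint speeds; "tau": joint torques, N m; "position": TCP position; "tcp_rot": TCP orientation; "force": force on the tool from outside, world axes, zero at the start; "moment": the same for the moment, N m; "opening": opening from 0.0 (shut) to 1.0 (fully open).
Only numpy, scipy, OpenCV 4.12 (cv2) and the standard library are available. Lean on these libraries where they do the work, as an engineer would, in place of code of your own. Each camera call takes 0.05 s, during which the arm holds its last target. There are 200 camera calls.

TASK

Pick up the reacher by its squeeze handle, slide its open jaws round the ink jar that is clamped under the low wooden rack, and squeeze the trigger just firmly enough to hold the glass jar without crushing it or ramming the rack. Draw the jar out in the jaws until it stands upright at least 2 cm clear in front of the rack, then let go of it there and leave the reacher standing on its feet, jaws open and not touching the jar. Do not touch the jar with the gripper or knock it over, and leave everything else where it is.

Things in the scene. Friction and masses are not known exactly. Their poses are not given: they have to be found in the camera images.
- rack: Low wooden rack fixed to the desk, open in front, 146 wide, 135 deep, 94 high (118 with the book and cap on it). Origin on the desk at the middle of its mouth; x into the rack, y left, z up. Inside: 126 wide, 125 deep, 84 high. A sprung plate inside (x = 15 to 120, 110 wide) presses on the jar's lid with about 3.3 N, so the jar resists sliding with 3 to 8 N until it is out.
- jar_center (a point): Centre (28 mm above its underside) of a standing round glass ink jar with a black screw cap, 50 in diameter, 57 high, 0.08 to 0.16 kg, 62 to 92 mm behind the rack's mouth. z is its upright axis. It breaks when the reacher presses it with more than 48 N in all, that is 24 N from each jaw.
- reacher: Loose pick-up tool standing on the desk, 0.27 kg, 250 long. Origin on its underside below the handle; x along the shaft to the jaws, y left, z up. Black foot housing (x -60 to 30, 58 wide, 22 high) has most of the weight; it and a skid at x = 130 are its feet. The shaft (6 to 18 high) leads to the palm, a cross bar 84 wide, 22 high, front face at x = 135.
- reacher_grip (a point): Middle of the reacher's handle, 60 mm above its underside, between the black fixed grip (outer face y = +31, top 86 high) and the aluminium trigger plate (outer face y = -31 when released, top 88 high); both 40 long in x and free from 26 mm up. Grasp across y from above.
- reacher_seat (a point): Point of the reacher's body 162 mm ahead of the handle, 20 mm above its underside: the jar's axis lies here when the jar sits against the palm. The jaws stand each side at x = 138 to 190, 6 to 32 high, inner faces y = +34 (fixed) and y = -34 (moving, when released), 84 over their backs; open above and ahead.
- reacher_trigger (a joint): Travel (m) of the trigger plate, one piece with the moving jaw, toward the fixed grip and jaw: 0 released, 0.024 stop, about 0.019 on the jar. A spring pushes it out with 12 N at 0, 15 N at 0.019: a grip below 12 N holds the tool with open jaws; what a grip has above the spring bears on the jar. Grips of 23 to 33 N are right for drawing it out.
- jar: The same jar; origin at the centre of its underside, z up.
- glue_stick: Bystander: standing glue stick, 26 in diameter, 92 high, beyond the left front corner of the rack. Origin at its underside.
- tape_roll: Bystander: roll of tape lying flat, 49 in diameter, 20 high, right of the reacher. Origin at its underside.
- marker: Bystander: marker lying on the desk near the robot, 129 long, 18 high. Origin at its underside.

How it is judged (in metres and radians):
On the way, in this order (a step that is already met when the one before it is completed fails the run):
1. the reacher's jaws are closed on the jar while it is still in its place under the rack (contact force between jar and reacher above 4 N and value of joint reacher_trigger above 0.014 m and x of jar_center in the frame of rack above 0.05 m), for 0.3 s.
2. the jar, still gripped in the jaws, is drawn at least 2 cm clear of the rack (contact force between jar and reacher above 2 N and value of joint reacher_trigger above 0.014 m and x of jar_center in the frame of rack below -0.045 m), for 0.2 s.
At the end, for the whole second after the job is handed in: The jar stands upright and still on the desk with its axis at least 45 mm (20 mm clear) in front of the rack's mouth; the reacher stands released on its feet, upright, trigger out, not touching the jar (x of jar_center in the frame of rack below -0.045 m and angle between each of jar_center, reacher's own z axis and vertical below 0.1 rad and height (world z) of jar_center below 0.033 m and linear speed of each of jar, reacher below 0.02 m/s and contact force between jar and reacher below 0.1 N and value of joint reacher_trigger below 0.004 m and height (world z) of reacher below 0.006 m).
It fails at once if the jar is squeezed or pushed by the reacher with more than 24 N a side (contact force between jar and reacher above 48 N).
It fails at once if the jar is tipped over (angle between jar_center's own z axis and vertical above 0.35 rad).
It fails at once if the gripper or arm touches the jar (contact force between any of the arm, the fingers and jar above 0.5 N).
It fails at once if the rack is rammed: more than 20 N from the reacher, 40 N through the jar, or 10 N from the arm or fingers (contact force between reacher and rack above 20 N or contact force between jar and rack above 40 N or contact force between any of the arm, the fingers and rack above 10 N).
It fails at once if a bystander is moved by more than 3 cm (distance of any of glue_stick, tape_roll, marker from where it was at the start of the episode above 0.03 m).
It also fails if it takes over 59 s, if anything falls off the work surface, if the arm or the gripper's body presses on something with over 40 N, if the wrist force passes 120 N, or if a joint passes its speed limit or range.

## Working session

There is one attempt and no reset: what is moved stays moved. The work goes in short steps, Python scripts to look and compute and a tool call to move; the robot and the scene stay as the last step left them, time stands still between calls to the robot, and variables do not carry over. Pictures are saved under pics/ and viewed, about 8 in all and at most 12, crops included, and the job is handed in when it is done.

Besides the shell and the picture viewer there is one more tool, called in YAML: its name, and indented under it one key for each argument. servo_tool: Moves the arm, as the interface text tells. Its arguments: {"type":"object","properties":{"targets":{"type":"array","items":{"type":"array"}},"gripper":{"type":"number"}},"required":["targets"]}

```bash
mkdir -p pics; cat > h.py <<'E'
import numpy as np, cv2
from rig import telemetry, eyes, order, bot
def cap(cam,name):
    s=telemetry.read_state(); c=eyes.capture(cam); cv2.imwrite(f'pics/{name}.png',c['pixels'])
    if 'extrinsics' in c: T=np.array(c['extrinsics'])
    else:
        W=np.eye(4);W[:3,:3]=np.array(s['tcp_rot']);W[:3,3]=s['position'];T=W@np.array(c['T_tool_cam'])
    np.savez(f'pics/{name}.npz',K=np.array(c['intrinsics']),k1=c['k1'],T=T)
def load(name):
    d=np.load(f'pics/{name}.npz');return d['K'],float(d['k1']),d['T']
def pt(name,u,v,z):
    "pixel -> world at height z"
    K,k1,T=load(name)
    p=cv2.undistortPoints(np.array([[[u,v]]],float),K,np.array([k1,0,0,0.]))[0,0]
    d=T[:3,:3]@np.array([p[0],p[1],1]);o=T[:3,3]
    return o+d*(z-o[2])/d[2]
def px(name,P):
    K,k1,T=load(name);R=T[:3,:3].T
    return cv2.projectPoints(np.array(P,float).reshape(-1,3),cv2.Rodrigues(R)[0],-R@T[:3,3],K,np.array([k1,0,0,0.]))[0][:,0]
E
python3 - <<'E'
from h import *
s=telemetry.read_state();print(s)
cap('scene','s0');cap('top','t0')
for n in('s0','t0'):print(load(n))
E
```

```text
{'time_s': 0.0, 'joint_positions': array([-7.93276489e+01,  3.02793104e+01,  8.21570070e+01,  2.69415260e-04,
        6.76875325e+01, -1.02302966e+01]), 'qvel': array([-0.03114652,  0.02837867, -0.09967395,  0.09905314,  0.06177874,
        0.06798729]), 'tau': array([ 1.57083291e-04, -4.40043247e+01, -1.76588291e+01,  6.32371707e-02,
        5.81593614e-02, -1.61073958e-04]), 'position': array([ 0.22284897, -0.58313866,  0.22156448]), 'tcp_rot': array([[ 9.34188704e-01,  3.56779076e-01, -3.96034595e-04],
       [ 3.56779084e-01, -9.34186368e-01,  2.12500174e-03],
       [ 3.88186039e-04, -2.12644948e-03, -9.99997664e-01]]), 'force': array([ 0.40490729, -0.00358016, -0.77163875]), 'moment': array([-0.03820643, -0.0441222 ,  0.00417893]), 'opening': 0.9986356004235937}
(array([[509.80033244,   0.        , 279.00073349],
       [  0.        , 509.80033244, 208.97899113],
       [  0.        ,   0.        ,   1.        ]]), -0.0892696509003673, array([[-0.77863549, -0.35996883,  0.51395449, -0.09755621],
       [-0.62740844,  0.45870162, -0.62924675,  0.51228596],
       [-0.00924254, -0.81241323, -0.58300885,  0.78989762],
       [ 0.        ,  0.        ,  0.        ,  1.        ]]))
(array([[488.27957335,   0.        , 277.74174776],
       [  0.        , 488.27957335, 204.980545  ],
       [  0.        ,   0.        ,   1.        ]]), -0.14448037833155883, array([[ 0.01266575, -0.99340756,  0.11393421,  0.40146955],
       [-0.99990367, -0.01323004, -0.00419792, -0.30574494],
       [ 0.0056776 , -0.11387007, -0.99347943,  1.23254191],
       [ 0.        ,  0.        ,  0.        ,  1.        ]]))
```

View pics/t0.png

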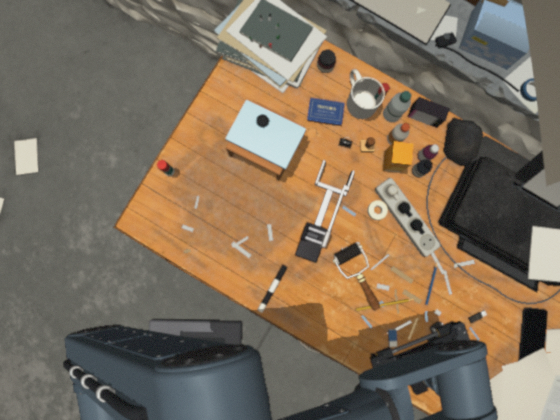

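View pics/s0.png

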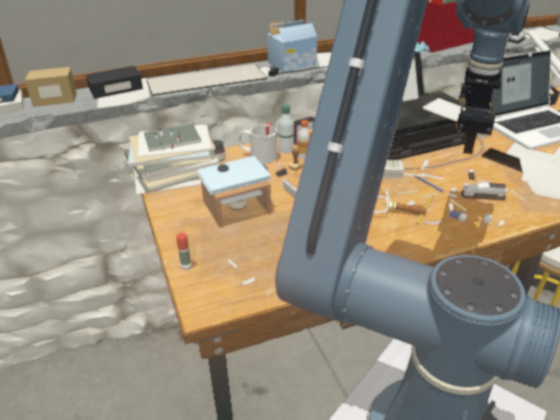

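```bash
python3 - <<'E'
import cv2
i=cv2.imread('pics/t0.png')[90:270,210:400]
cv2.imwrite('pics/t0c.png',cv2.resize(i,None,fx=3.33333,fy=3.33333,interpolation=cv2.INTER_CUBIC))
E
```

```text
(no output)
```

View pics/t0c.png

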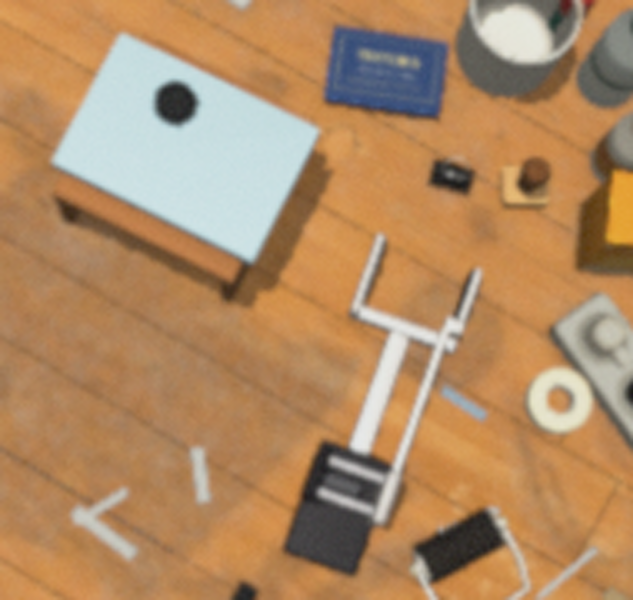

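```bash
python3 - <<'E'
from h import *
f=lambda x,y,z:pt('t0',210+x/3.33333,90+y/3.33333,z)[:2]
for n,x,y,z in [('legL',64,214,0),('legR',228,298,0),('bookFL',53,160,.106),('bookFR',255,262,.106),('bookBL',122,33,.106),('bookBR',320,130,.106),
 ('shaftA',365,445,.018),('shaftB',398,338,.018),('palmL',356,310,.022),('palmR',455,345,.022),('tipL',381,238,.032),('tipR',477,272,.032),('housBL',287,550,.022),('housBR',355,573,.022),('housFL',320,443,.022),('trigB',382,520,.088),('tape',559,400,.02)]:
  print(n,f(x,y,z).round(4))
E
```

```text
legL [ 0.6729 -0.1842]
legR [ 0.6087 -0.3118]
bookFL [ 0.6887 -0.1857]
bookFR [ 0.6168 -0.33  ]
bookBL [ 0.7833 -0.2326]
bookBR [ 0.7132 -0.3753]
shaftA [ 0.4956 -0.4157]
shaftB [ 0.5769 -0.4405]
palmL [ 0.5972 -0.4083]
palmR [ 0.5716 -0.4832]
tipL [ 0.6507 -0.4262]
tipR [ 0.6259 -0.4987]
housBL [ 0.4165 -0.3578]
housBR [ 0.4    -0.4084]
housFL [ 0.4964 -0.3817]
trigB [ 0.4374 -0.4216]
tape [ 0.5312 -0.5624]
```

servo_tool:
  targets:
    - [[0.05, -0.014, -0.005], [0, 0, 0.1]]
    - [[0.1, -0.028, -0.01], [0, 0, 0.2]]
    - [[0.15, -0.042, -0.02], [0, 0, 0.33]]
    - [[0.2, -0.056, -0.025], [0, 0, 0.46]]
    - [[0.24, -0.068, -0.03], [0, 0, 0.58]]
    - [[0.27, -0.076, -0.03], [0, 0, 0.65]]
    - [[0.285, -0.08, -0.03], [0, 0, 0.68]]
    - [[0.285, -0.08, -0.03], [0, 0, 0.68]]
    - [[0.285, -0.08, -0.03], [0, 0, 0.68]]
  gripper: 0.087

```text
time_s: 1.23
position: [0.4601, -0.4077, 0.2522]
tcp_rot: [[0.951, -0.31, -0.001], [-0.31, -0.951, 0.0], [-0.001, -0.0, -1.0]]
force: [-0.3, 0.2, -0.0]
opening: 1.001
```

```bash
python3 - <<'E'
from h import *
s=telemetry.read_state();print(s['position'],s['tcp_rot'],s['joint_positions'],s['force'])
cap('wrist','w1');cap('scene','s1');print(load('w1')[2])
i=cv2.imread('pics/s1.png')[140:230,180:300]
a=cv2.imread('pics/w1.png');b=cv2.resize(i,(560,420),interpolation=cv2.INTER_CUBIC)
cv2.imwrite('pics/c1.png',cv2.resize(b,(560,420)))
E
```

```text
[ 0.46007016 -0.40765649  0.25218189] [[ 9.50778085e-01 -3.09871331e-01 -8.89766880e-04]
 [-3.09871120e-01 -9.50778498e-01  3.69293539e-04]
 [-9.60404699e-04 -7.54031437e-05 -9.99999536e-01]] [-5.19330648e+01  2.76665278e+01  8.16640464e+01 -2.86997802e-02
  7.07175195e+01  5.61278985e+01] [-0.34167285  0.19620495 -0.00041748]
[[-3.10056901e-01 -9.16359602e-01 -2.53278105e-01  5.29032633e-01]
 [-9.50717916e-01  2.98738841e-01  8.30093316e-02 -4.29176916e-01]
 [-4.02390748e-04  2.66533648e-01 -9.63825530e-01  4.14738421e-01]
 [ 0.00000000e+00  0.00000000e+00  0.00000000e+00  1.00000000e+00]]
```

View pics/w1.png

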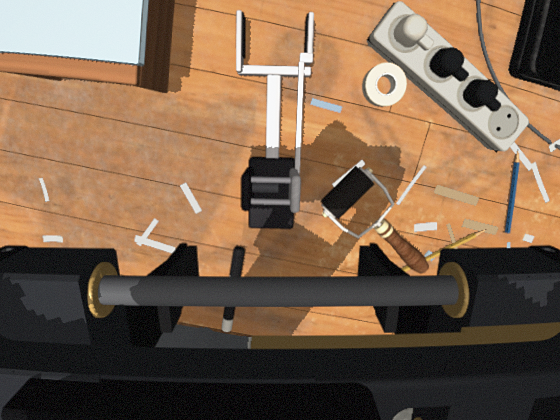

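View pics/c1.png

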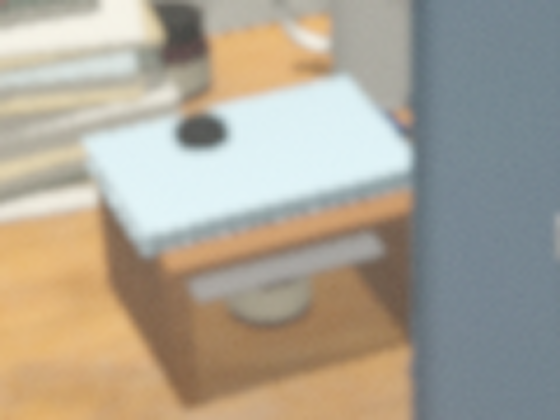

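```bash
python3 - <<'E'
from h import *
for n,u,v,z in [('shA',273,155,.018),('shB',274,82,.018),('palmL',238,70,.022),('palmR',309,70,.022),('tipL',239.5,12,.032),('tipR',310.5,13,.032),('trigOutF',300,170,.088),('trigOutB',300,212,.088),('gripOutF',242,165,.086),('gripOutB',242,208,.086),('housBL',250,228,.022),('housBR',293,228,.022),('legR',178,90,0),('tape',386,84,.02),('marker',235,285,.018)]:
  print(n,pt('w1',u,v,z).round(4)[:2])
f=lambda x,y,z:pt('s1',180+x/4.6667,140+y/4.6667,z)[:2]
R=np.array([.641,-.248]);c,s=np.cos(np.radians(-26.5)),np.sin(np.radians(-26.5));M=np.array([[c,s],[-s,c]])
for n,x,y,z in [('jarbot',270,325,0),('jarL',228,300,.02),('jarR',313,290,.02),('floorL',192,407,0),('rackTopFL',165,262,.094)]:
  p=f(x,y,z);print(n,p.round(4),(M@(p-R)).round(4))
# projected outlines of the jar for hypotheses
for x in(.062,.077,.092):
  for y in(-.02,0,.02):
    C=R+M.T@[x,y];a=np.linspace(0,6.28,73)
    q=px('s1',np.c_[C[0]+.025*np.cos(a),C[1]+.025*np.sin(a),0*a]);q=(q-[180,140])*4.6667
    q2=px('s1',np.c_[C[0]+.025*np.cos(a),C[1]+.025*np.sin(a),0*a+.03]);q2=(q2-[180,140])*4.6667
    print(x,y,'low',q[q[:,1].argmax()].round(),'L',q2[:,0].min().round(),q[:,0].min().round(),'R',q2[:,0].max().round(),q[:,0].max().round())
for y in(-.073,.073):
  C=R+M.T@[0,y];print(((px('s1',[[*C,0],[*C,.094]])-[180,140])*4.6667).round(), px('w1',[[*C,0],[*C,.094]]).round())
E
```

```text
shA [ 0.4946 -0.4117]
shB [ 0.5739 -0.4391]
palmL [ 0.5987 -0.4043]
palmR [ 0.5736 -0.4808]
tipL [ 0.6529 -0.4262]
tipR [ 0.6282 -0.4983]
trigOutF [ 0.478  -0.4359]
trigOutB [ 0.4361 -0.4231]
gripOutF [ 0.5007 -0.3818]
gripOutB [ 0.4584 -0.3667]
housBL [ 0.4168 -0.3553]
housBR [ 0.3999 -0.4072]
legR [ 0.6045 -0.3257]
tape [ 0.5326 -0.5619]
marker [ 0.3452 -0.3081]
jarbot [ 0.6829 -0.2704] [ 0.0475 -0.0013]
jarL [ 0.6982 -0.2537] [0.0538 0.0204]
jarR [ 0.667  -0.2907] [ 0.0423 -0.0266]
floorL [ 0.6645 -0.1877] [-0.0058  0.0644]
rackTopFL [ 0.6715 -0.1849] [-0.0009  0.0701]
0.062 -0.02 low [290. 329.] L 245.0 248.0 R 333.0 335.0
0.062 0 low [257. 338.] L 212.0 215.0 R 300.0 302.0
0.062 0.02 low [223. 347.] L 178.0 182.0 R 267.0 270.0
0.077 -0.02 low [280. 315.] L 236.0 239.0 R 323.0 325.0
0.077 0 low [247. 324.] L 203.0 206.0 R 290.0 293.0
0.077 0.02 low [214. 333.] L 169.0 174.0 R 257.0 261.0
0.092 -0.02 low [271. 302.] L 227.0 230.0 R 313.0 315.0
0.092 0 low [238. 310.] L 194.0 198.0 R 281.0 284.0
0.092 0.02 low [205. 319.] L 161.0 165.0 R 248.0 251.0
[[419. 338.]
 [415. 197.]] [[168.  90.]
 [135.  81.]]
[[174. 405.]
 [159. 262.]] [[54. 77.]
 [-4. 66.]]
```

servo_tool:
  targets:
    - [[0.002, -0.007, 0.03], [0, 0, 0.012]]
    - [[0.002, -0.007, 0.06], [0, 0, 0.012]]
    - [[0.002, -0.007, 0.09], [0, 0, 0.012]]
    - [[0.002, -0.007, 0.12], [0, 0, 0.012]]
    - [[0.002, -0.007, 0.145], [0, 0, 0.012]]
    - [[0.002, -0.007, 0.17], [0, 0, 0.012]]
    - [[0.002, -0.007, 0.19], [0, 0, 0.012]]
    - [[0.002, -0.007, 0.205], [0, 0, 0.012]]
    - [[0.002, -0.007, 0.211], [0, 0, 0.012]]
    - [[0.002, -0.007, 0.211], [0, 0, 0.012]]

```text
time_s: 2.58
position: [0.4647, -0.4016, 0.0415]
tcp_rot: [[0.947, -0.322, -0.0], [-0.322, -0.947, 0.0], [-0.0, -0.0, -1.0]]
force: [0.3, -0.3, -0.1]
opening: 1.001
```

servo_tool:
  targets:
    - [[0, 0, 0], [0, 0, 0]]
    - [[0, 0, 0], [0, 0, 0]]
    - [[0, 0, 0], [0, 0, 0]]
    - [[0, 0, 0], [0, 0, 0]]
    - [[0, 0, 0], [0, 0, 0]]
    - [[0, 0, 0], [0, 0, 0]]
  gripper: 0.059

```text
time_s: 3.32
position: [0.4651, -0.4006, 0.042]
tcp_rot: [[0.947, -0.322, 0.0], [-0.322, -0.947, 0.001], [0.0, -0.001, -1.0]]
force: [1.0, 4.7, 5.9]
opening: 0.684
```

```bash
python3 - <<'E'
from h import *
s=telemetry.read_state();print(s['position'],s['force'],s['opening']*.087)
cap('wrist','w2')
E
```

```text
[ 0.46511042 -0.40057805  0.04197018] [1.04336261 4.70560409 5.91342159] 0.05949907979648823
```

View pics/w2.png

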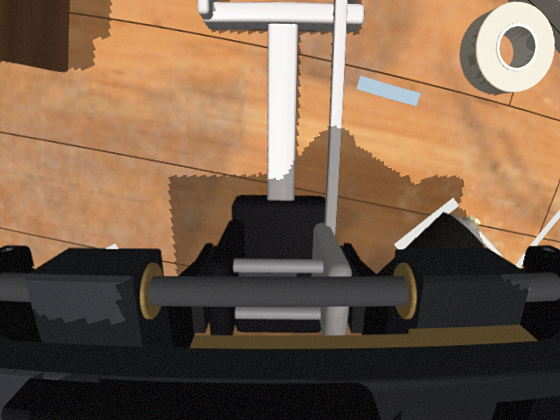

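```bash
python3 - <<'E'
from h import *
R=np.array([.641,-.248]);c,s=np.cos(np.radians(-26.5)),np.sin(np.radians(-26.5));M=np.array([[c,s],[-s,c]])
for n,q in [('marker1',pt('t0',261,308,.01)),('marker2',pt('t0',286,266,.01)),('palmL',pt('w2',200,3,.022)),('palmR',pt('w2',363,7,.022)),('shA',pt('w2',282,185,.018)),('shB',pt('w2',283,28,.018)),('housFL',pt('w2',234,198,.022)),('housFR',pt('w2',325,198,.022)),('handle',np.array([.465,-.4006]))]:
  q=q[:2];e=q-[.4651,-.4006];print(n,q.round(4),'rack',(M@(q-R)).round(4),'tool fwd/left',(np.array([[.947,-.322],[.322,.947]])@e).round(4))
E
```

```text
marker1 [ 0.2844 -0.2727] rack [-0.3082 -0.1812] tool fwd/left [-0.2123  0.0629]
marker2 [ 0.389  -0.3334] rack [-0.1874 -0.1889] tool fwd/left [-0.0937  0.0391]
palmL [ 0.6039 -0.4046] rack [ 0.0367 -0.1567] tool fwd/left [0.1328 0.0409]
palmR [ 0.5753 -0.4831] rack [ 0.0461 -0.2397] tool fwd/left [ 0.1309 -0.0427]
shA [ 0.4997 -0.4138] rack [-0.0525 -0.2115] tool fwd/left [ 0.037  -0.0014]
shB [ 0.5793 -0.4412] rack [ 0.031  -0.2004] tool fwd/left [ 0.1212 -0.0017]
housFL [ 0.5021 -0.3855] rack [-0.063 -0.185] tool fwd/left [0.0302 0.0262]
housFR [ 0.4853 -0.4351] rack [-0.0559 -0.2369] tool fwd/left [ 0.0302 -0.0262]
handle [ 0.465  -0.4006] rack [-0.0894 -0.2151] tool fwd/left [-0.0001 -0.    ]
```

servo_tool:
  targets:
    - [[0, 0, -0.002], [0, 0, 0]]
    - [[0, 0, -0.004], [0, 0, 0]]
    - [[0, 0, -0.006], [0, 0, 0]]
    - [[0, 0, -0.008], [0, 0, 0]]
    - [[0, 0, -0.008], [0, 0, 0]]

```text
time_s: 4.0
position: [0.4648, -0.4016, 0.0497]
tcp_rot: [[0.947, -0.321, 0.0], [-0.321, -0.947, -0.0], [0.0, 0.0, -1.0]]
force: [0.7, 0.1, -2.8]
opening: 0.681
```

servo_tool:
  targets:
    - [[0, 0, -0.007], [0, 0, 0]]
    - [[0, 0, -0.014], [0, 0, 0]]
    - [[0, 0, -0.021], [0, 0, 0]]
    - [[-0.005, -0.001, -0.028], [0, 0, 0.01]]
    - [[-0.02, -0.003, -0.03], [0, 0, 0.03]]
    - [[-0.037, -0.006, -0.03], [0, 0, 0.05]]
    - [[-0.055, -0.009, -0.03], [0, 0, 0.07]]
    - [[-0.073, -0.012, -0.03], [0, 0, 0.09]]
    - [[-0.091, -0.014, -0.03], [0, 0, 0.11]]
    - [[-0.108, -0.016, -0.03], [0, 0, 0.125]]
    - [[-0.12, -0.018, -0.03], [0, 0, 0.135]]
    - [[-0.124, -0.018, -0.03], [0, 0, 0.135]]

```text
time_s: 5.5
position: [0.3526, -0.3441, 0.0798]
tcp_rot: [[0.895, -0.446, -0.0], [-0.446, -0.895, 0.0], [-0.0, -0.0, -1.0]]
force: [-0.3, -0.1, -3.3]
opening: 0.685
```

```bash
python3 - <<'E'
from h import *
s=telemetry.read_state();print(s['position'],s['tcp_rot'],s['force'],s['moment'])
cap('wrist','w3');cap('top','t3')
a=cv2.imread('pics/t3.png')[100:300,210:390];b=cv2.imread('pics/w3.png')
cv2.imwrite('pics/m3.png',np.hstack([cv2.resize(b,(480,360)),cv2.resize(a,(320,360))]))
E
```

```text
[ 0.35256958 -0.3440765   0.07983689] [[ 8.94881871e-01 -4.46303067e-01 -9.49892500e-05]
 [-4.46303036e-01 -8.94881860e-01  2.37398317e-04]
 [-1.90955754e-04 -1.70049460e-04 -9.99999967e-01]] [-0.32996324 -0.13286773 -3.29091665] [ 0.09451574 -0.01459555 -0.00772266]
```

View pics/m3.png

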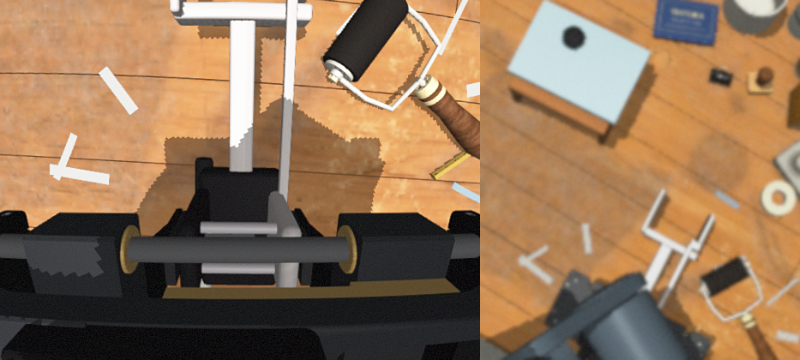

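servo_tool:
  targets:
    - [[0, -0.006, 0], [0, 0, 0]]
    - [[0, -0.02, 0], [0, 0, 0]]
    - [[0.001, -0.042, 0], [0, 0, 0]]
    - [[0.002, -0.066, 0], [0, 0, 0]]
    - [[0.003, -0.09, 0], [0, 0, 0]]
    - [[0.004, -0.114, 0], [0, 0, 0]]
    - [[0.005, -0.138, 0], [0, 0, 0]]
    - [[0.006, -0.16, 0], [0, 0, 0]]
    - [[0.007, -0.18, 0], [0, 0, 0]]
    - [[0.008, -0.195, 0], [0, 0, 0]]
    - [[0.008, -0.203, 0], [0, 0, 0]]
    - [[0.008, -0.204, 0], [0, 0, 0]]

```text
time_s: 7.1
position: [0.4514, -0.165, 0.0795]
tcp_rot: [[0.896, -0.445, -0.0], [-0.445, -0.896, -0.0], [-0.0, 0.0, -1.0]]
force: [-0.2, 0.0, -2.3]
opening: 0.683
```

servo_tool:
  targets:
    - [[0, 0, 0.008], [0, 0, 0]]
    - [[0, 0, 0.016], [0, 0, 0]]
    - [[0, 0, 0.024], [0, 0, 0]]
    - [[0, 0, 0.031], [0, 0, 0]]
    - [[0, 0, 0.035], [0, 0, 0]]
    - [[0, 0, 0.037], [0, 0, 0]]
    - [[0, 0, 0.037], [0, 0, 0]]

```text
time_s: 7.98
position: [0.4513, -0.1655, 0.0425]
tcp_rot: [[0.895, -0.446, 0.0], [-0.446, -0.895, -0.0], [0.0, 0.0, -1.0]]
force: [-0.4, 1.2, -2.2]
opening: 0.677
```

```bash
python3 - <<'E'
from h import *
s=telemetry.read_state();print(s['position'],s['tcp_rot'],s['force'],s['moment'])
cap('wrist','w4');cap('top','t4');cap('scene','s4')
a=cv2.imread('pics/s4.png')[150:260,170:316];b=cv2.imread('pics/w4.png');t=cv2.imread('pics/t4.png')[100:220,220:340]
cv2.imwrite('pics/m4.png',np.vstack([np.hstack([cv2.resize(b,(400,300)),cv2.resize(a,(400,300),interpolation=cv2.INTER_CUBIC)]),np.hstack([cv2.resize(t,(300,300),interpolation=cv2.INTER_CUBIC),np.zeros((300,500,3),np.uint8)])]))
E
```

```text
[ 0.45132011 -0.16547661  0.04250578] [[ 8.95134970e-01 -4.45795228e-01  3.11756019e-05]
 [-4.45795226e-01 -8.95134970e-01 -5.46371161e-05]
 [ 5.22633370e-05  3.50096588e-05 -9.99999998e-01]] [-0.3709622   1.20031554 -2.21687465] [ 0.09905432  0.02811139 -0.01590219]
```

View pics/m4.png

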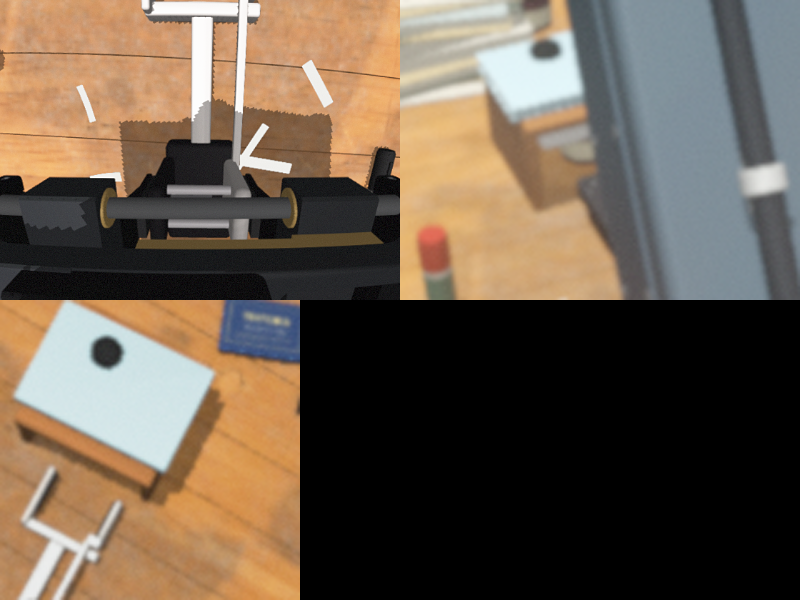

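```bash
python3 - <<'E'
from h import *
R=np.array([.641,-.248]);c,s=np.cos(np.radians(-26.5)),np.sin(np.radians(-26.5));M=np.array([[c,s],[-s,c]])
for n,x,y,z in [('tipL',52,470,.032),('tipR',118,505,.032),('palmL',26,520,.022),('palmR',97,549,.022),('shaft',60,548,.018),('legL',18,432,.03),('legR',152,494,0)]:
  print(n,(M@(pt('t4',220+x/2.5,100+(y-300)/2.5,z)[:2]-R)).round(4))
a=cv2.imread('pics/t4.png')[125:205,220:290]
cv2.imwrite('pics/c4.png',cv2.resize(a,None,fx=7,fy=7,interpolation=cv2.INTER_CUBIC))
E
```

```text
tipL [-0.0227  0.023 ]
tipR [-0.0239 -0.052 ]
palmL [-0.0783  0.024 ]
palmR [-0.0717 -0.0529]
shaft [-0.0874 -0.0191]
legL [-0.0036  0.072 ]
legR [ 0.0065 -0.0748]
```

View pics/c4.png

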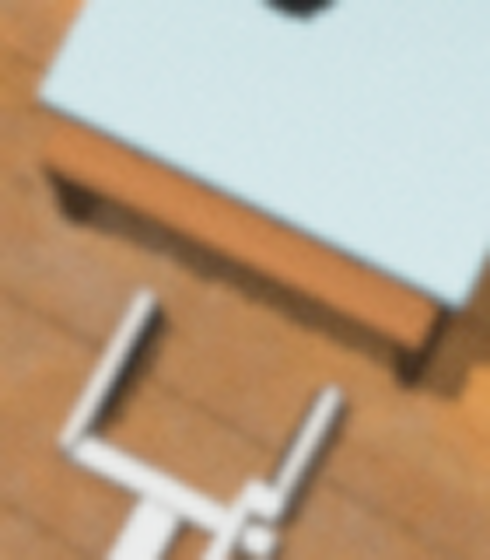

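servo_tool:
  targets:
    - [[0.005, -0.002, 0], [0, 0, 0]]
    - [[0.015, -0.002, 0], [0, 0, 0]]
    - [[0.025, -0.002, 0], [0, 0, 0]]
    - [[0.035, -0.002, 0], [0, 0, 0]]
    - [[0.042, -0.002, 0], [0, 0, 0]]
    - [[0.05, -0.002, 0], [0, 0, 0]]
    - [[0.05, -0.002, 0], [0, 0, 0]]

```text
time_s: 9.0
position: [0.4977, -0.1865, 0.0426]
tcp_rot: [[0.895, -0.446, 0.001], [-0.446, -0.895, -0.001], [0.001, 0.0, -1.0]]
force: [-0.4, -0.1, -2.7]
opening: 0.681
```

servo_tool:
  targets:
    - [[0.005, 0, 0], [0, 0, 0]]
    - [[0.01, 0, 0], [0, 0, 0]]
    - [[0.015, 0, 0], [0, 0, 0]]
    - [[0.02, 0, 0], [0, 0, 0]]
    - [[0.025, 0, 0], [0, 0, 0]]
    - [[0.03, 0, 0], [0, 0, 0]]
    - [[0.035, 0, 0], [0, 0, 0]]
    - [[0.04, 0, 0], [0, 0, 0]]
    - [[0.045, 0, 0], [0, 0, 0]]
    - [[0.05, 0, 0], [0, 0, 0]]
    - [[0.054, 0, 0], [0, 0, 0]]
    - [[0.054, 0, 0], [0, 0, 0]]

```text
time_s: 10.5
position: [0.5456, -0.2103, 0.0426]
tcp_rot: [[0.895, -0.446, 0.0], [-0.446, -0.895, -0.0], [0.0, 0.0, -1.0]]
force: [-1.1, 0.0, -3.4]
opening: 0.684
```

servo_tool:
  targets:
    - [[0.002, 0, 0], [0, 0, 0]]
    - [[0.004, 0, 0], [0, 0, 0]]
    - [[0.006, 0, 0], [0, 0, 0]]
    - [[0.008, 0, 0], [0, 0, 0]]
    - [[0.008, 0, 0], [0, 0, 0]]

```text
time_s: 11.12
position: [0.5526, -0.2138, 0.0425]
tcp_rot: [[0.895, -0.446, 0.0], [-0.446, -0.895, -0.0], [0.0, 0.0, -1.0]]
force: [-0.7, -1.0, -2.7]
opening: 0.68
```

servo_tool:
  targets:
    - [[0.001, 0, 0], [0, 0, 0]]
    - [[0.002, 0, 0], [0, 0, 0]]
    - [[0.003, 0, 0], [0, 0, 0]]
    - [[0.003, 0, 0], [0, 0, 0]]

```text
time_s: 11.62
position: [0.5552, -0.215, 0.0426]
tcp_rot: [[0.895, -0.446, 0.0], [-0.446, -0.895, -0.0], [0.0, -0.0, -1.0]]
force: [-0.0, -0.4, -2.2]
opening: 0.678
```

servo_tool:
  targets:
    - [[0.001, 0, 0], [0, 0, 0]]
    - [[0.002, 0, 0], [0, 0, 0]]
    - [[0.003, 0, 0], [0, 0, 0]]
    - [[0.003, 0, 0], [0, 0, 0]]

```text
time_s: 12.12
position: [0.5579, -0.2164, 0.0426]
tcp_rot: [[0.895, -0.446, 0.0], [-0.446, -0.895, -0.0], [0.0, -0.0, -1.0]]
force: [-0.1, -0.3, -2.0]
opening: 0.681
```

servo_tool:
  targets:
    - [[0, 0, 0], [0, 0, 0]]
    - [[0, 0, 0], [0, 0, 0]]
  gripper: 0.054

```text
time_s: 12.38
position: [0.5577, -0.2163, 0.0425]
tcp_rot: [[0.895, -0.446, -0.0], [-0.446, -0.895, 0.0], [-0.0, -0.0, -1.0]]
force: [-0.2, 0.0, -2.8]
opening: 0.632
```

servo_tool:
  targets:
    - [[0, 0, 0], [0, 0, 0]]
    - [[0, 0, 0], [0, 0, 0]]
  gripper: 0.05

```text
time_s: 12.62
position: [0.5577, -0.2163, 0.0425]
tcp_rot: [[0.895, -0.446, -0.0], [-0.446, -0.895, 0.0], [-0.0, -0.0, -1.0]]
force: [-0.8, 0.4, -2.7]
opening: 0.589
```

servo_tool:
  targets:
    - [[0, 0, 0], [0, 0, 0]]
    - [[0, 0, 0], [0, 0, 0]]
  gripper: 0.047

```text
time_s: 12.88
position: [0.558, -0.2159, 0.0425]
tcp_rot: [[0.895, -0.445, 0.0], [-0.445, -0.895, 0.0], [0.0, -0.0, -1.0]]
force: [1.9, 2.0, -2.5]
opening: 0.55
```

servo_tool:
  targets:
    - [[0, 0, 0], [0, 0, 0]]
    - [[0, 0, 0], [0, 0, 0]]
  gripper: 0.045

```text
time_s: 13.12
position: [0.558, -0.2161, 0.0426]
tcp_rot: [[0.895, -0.445, 0.0], [-0.445, -0.895, 0.0], [0.0, -0.0, -1.0]]
force: [1.8, 2.3, -3.3]
opening: 0.525
```

servo_tool:
  targets:
    - [[0, 0, 0], [0, 0, 0]]
    - [[0, 0, 0], [0, 0, 0]]
  gripper: 0.043

```text
time_s: 13.38
position: [0.558, -0.216, 0.0425]
tcp_rot: [[0.895, -0.445, 0.0], [-0.445, -0.895, 0.0], [0.0, -0.0, -1.0]]
force: [3.1, 2.6, -4.5]
opening: 0.502
```

servo_tool:
  targets:
    - [[0, 0, 0], [0, 0, 0]]
    - [[0, 0, 0], [0, 0, 0]]
  gripper: 0.041

```text
time_s: 13.62
position: [0.5579, -0.2163, 0.0426]
tcp_rot: [[0.895, -0.446, 0.0], [-0.446, -0.895, 0.0], [0.0, -0.0, -1.0]]
force: [2.4, 2.9, -2.9]
opening: 0.486
```

servo_tool:
  targets:
    - [[0, 0, 0], [0, 0, 0]]
    - [[0, 0, 0], [0, 0, 0]]
  gripper: 0.038

```text
time_s: 13.88
position: [0.5578, -0.2163, 0.0425]
tcp_rot: [[0.895, -0.446, 0.0], [-0.446, -0.895, -0.0], [0.0, -0.0, -1.0]]
force: [2.7, 2.7, -3.8]
opening: 0.488
```

servo_tool:
  targets:
    - [[0, 0, 0], [0, 0, 0]]
    - [[0, 0, 0], [0, 0, 0]]
    - [[0, 0, 0], [0, 0, 0]]
    - [[0, 0, 0], [0, 0, 0]]
  gripper: 0.025

```text
time_s: 14.38
position: [0.5578, -0.2163, 0.0425]
tcp_rot: [[0.895, -0.446, 0.0], [-0.446, -0.895, -0.0], [0.0, -0.0, -1.0]]
force: [2.5, 2.4, -3.9]
opening: 0.487
```

servo_tool:
  targets:
    - [[-0.002, 0, 0], [0, 0, 0]]
    - [[-0.005, 0, 0], [0, 0, 0]]
    - [[-0.009, 0, 0], [0, 0, 0]]
    - [[-0.013, 0, 0], [0, 0, 0]]
    - [[-0.017, 0, 0], [0, 0, 0]]
    - [[-0.021, 0, 0], [0, 0, 0]]
    - [[-0.025, 0, 0], [0, 0, 0]]
    - [[-0.029, 0, 0], [0, 0, 0]]
    - [[-0.033, 0, 0], [0, 0, 0]]
    - [[-0.037, 0, 0], [0, 0, 0]]

```text
time_s: 15.62
position: [0.5245, -0.1997, 0.0426]
tcp_rot: [[0.895, -0.446, 0.0], [-0.446, -0.895, -0.0], [0.0, -0.0, -1.0]]
force: [4.0, -1.1, -3.8]
opening: 0.482
```

servo_tool:
  targets:
    - [[-0.004, 0, 0], [0, 0, 0]]
    - [[-0.008, 0, 0], [0, 0, 0]]
    - [[-0.012, 0, 0], [0, 0, 0]]
    - [[-0.016, 0, 0], [0, 0, 0]]
    - [[-0.02, 0, 0], [0, 0, 0]]
    - [[-0.024, 0, 0], [0, 0, 0]]
    - [[-0.028, 0, 0], [0, 0, 0]]
    - [[-0.032, 0, 0], [0, 0, 0]]
    - [[-0.036, 0, 0], [0, 0, 0]]
    - [[-0.04, 0, 0], [0, 0, 0]]
    - [[-0.044, 0, 0], [0, 0, 0]]
    - [[-0.048, 0, 0], [0, 0, 0]]

```text
time_s: 17.12
position: [0.4807, -0.1778, 0.0426]
tcp_rot: [[0.895, -0.446, -0.001], [-0.446, -0.895, 0.001], [-0.002, -0.0, -1.0]]
force: [1.1, 0.3, -1.5]
opening: 0.49
```

servo_tool:
  targets:
    - [[-0.005, 0, 0], [0, 0, 0]]
    - [[-0.01, 0, 0], [0, 0, 0]]
    - [[-0.016, 0, 0], [0, 0, 0]]
    - [[-0.022, 0, 0], [0, 0, 0]]
    - [[-0.028, 0, 0], [0, 0, 0]]
    - [[-0.034, 0, 0], [0, 0, 0]]
    - [[-0.04, 0, 0], [0, 0, 0]]
    - [[-0.046, 0, 0], [0, 0, 0]]
    - [[-0.052, 0, 0], [0, 0, 0]]
    - [[-0.058, 0, 0], [0, 0, 0]]
    - [[-0.062, 0, 0], [0, 0, 0]]
    - [[-0.062, 0, 0], [0, 0, 0]]

```text
time_s: 18.62
position: [0.4254, -0.1503, 0.0426]
tcp_rot: [[0.895, -0.446, -0.001], [-0.446, -0.895, 0.001], [-0.001, -0.0, -1.0]]
force: [-1.9, 0.7, -0.9]
opening: 0.487
```

```bash
python3 - <<'E'
from h import *
s=telemetry.read_state();print(s['position'],s['force'],s['moment'],s['opening'])
cap('top','t5');cap('scene','s5')
a=cv2.imread('pics/t5.png')[110:230,210:330];b=cv2.imread('pics/s5.png')[150:290,170:310]
cv2.imwrite('pics/m5.png',np.hstack([cv2.resize(x,(400,400),interpolation=cv2.INTER_CUBIC) for x in(a,b)]))
E
```

```text
[ 0.42540317 -0.15026115  0.04259467] [-1.87272398  0.66795338 -0.91391383] [ 0.04492734  0.0680594  -0.0521746 ] 0.48744258135452123
```

View pics/m5.png

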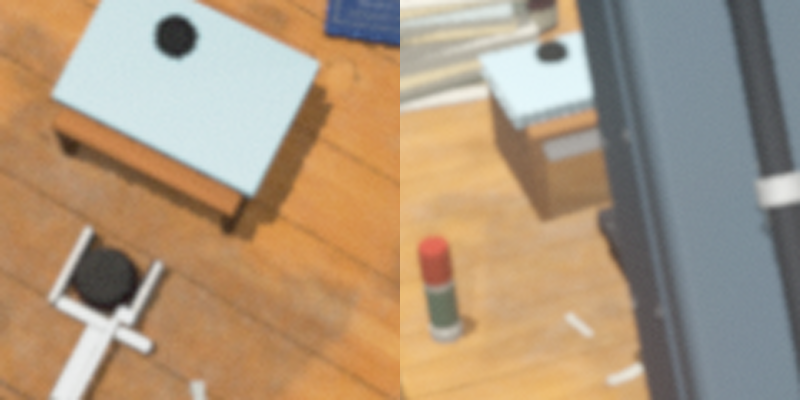

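```bash
python3 - <<'E'
from h import *
R=np.array([.641,-.248]);c,s=np.cos(np.radians(-26.5)),np.sin(np.radians(-26.5));M=np.array([[c,s],[-s,c]])
for n,x,y,z in [('cap',106,278,.057),('tipL',91,230,.032),('tipR',157,264,.032),('palmL',56,297,.022),('palmR',150,348,.022)]:
  print(n,(M@(pt('t5',210+x/3.33333,110+y/3.33333,z)[:2]-R)).round(4))
print(M@(np.array([.4254,-.1503])-R))
E
```

```text
cap [-0.0806 -0.0122]
tipL [-0.0513  0.0178]
tipR [-0.0515 -0.038 ]
palmL [-0.1073  0.0189]
palmR [-0.109  -0.0616]
[-0.23654137 -0.00876516]
```

servo_tool:
  targets:
    - [[0, 0, 0.0005], [0, 0, 0]]
    - [[0, 0, 0.0005], [0, 0, 0]]
  gripper: 0.044

```text
time_s: 18.98
position: [0.4261, -0.1507, 0.0421]
tcp_rot: [[0.895, -0.446, -0.0], [-0.446, -0.895, 0.0], [-0.0, 0.0, -1.0]]
force: [-1.2, 0.6, -1.3]
opening: 0.51
```

servo_tool:
  targets:
    - [[0, 0, 0], [0, 0, 0]]
    - [[0, 0, 0], [0, 0, 0]]
  gripper: 0.048

```text
time_s: 19.23
position: [0.4265, -0.151, 0.0421]
tcp_rot: [[0.895, -0.446, 0.0], [-0.446, -0.895, -0.0], [0.001, 0.0, -1.0]]
force: [-0.4, -0.6, -1.2]
opening: 0.546
```

servo_tool:
  targets:
    - [[0, 0, 0], [0, 0, 0]]
    - [[0, 0, 0], [0, 0, 0]]
  gripper: 0.054

```text
time_s: 19.48
position: [0.4264, -0.1509, 0.042]
tcp_rot: [[0.895, -0.446, 0.0], [-0.446, -0.895, -0.0], [0.0, 0.0, -1.0]]
force: [-0.5, -0.0, -1.8]
opening: 0.615
```

servo_tool:
  targets:
    - [[0, 0, 0], [0, 0, 0]]
    - [[0, 0, 0], [0, 0, 0]]
    - [[-0.002, 0, 0], [0, 0, 0]]
    - [[-0.004, 0, 0], [0, 0, 0]]
    - [[-0.006, 0, 0], [0, 0, 0]]
    - [[-0.008, 0, 0], [0, 0, 0]]
    - [[-0.01, 0, 0], [0, 0, 0]]
    - [[-0.012, 0, 0], [0, 0, 0]]
    - [[-0.012, 0, 0], [0, 0, 0]]
  gripper: 0.06

```text
time_s: 20.6
position: [0.4151, -0.1452, 0.042]
tcp_rot: [[0.895, -0.446, -0.001], [-0.446, -0.895, 0.0], [-0.001, -0.0, -1.0]]
force: [-0.8, 0.3, -1.4]
opening: 0.69
```

```bash
python3 - <<'E'
from h import *
s=telemetry.read_state();print(s['position'],s['force'],s['moment'],s['opening']*.087)
cap('top','t6');cap('wrist','w6')
a=cv2.imread('pics/t6.png')[150:230,210:290];b=cv2.imread('pics/w6.png')
cv2.imwrite('pics/m6.png',np.hstack([cv2.resize(a,(400,400),interpolation=cv2.INTER_CUBIC),cv2.resize(b,(400,400))]))
E
```

```text
[ 0.41510374 -0.14517579  0.04202235] [-0.84461577  0.26042063 -1.42337636] [0.10161006 0.0164962  0.02135845] 0.06004682929230564
```

View pics/m6.png

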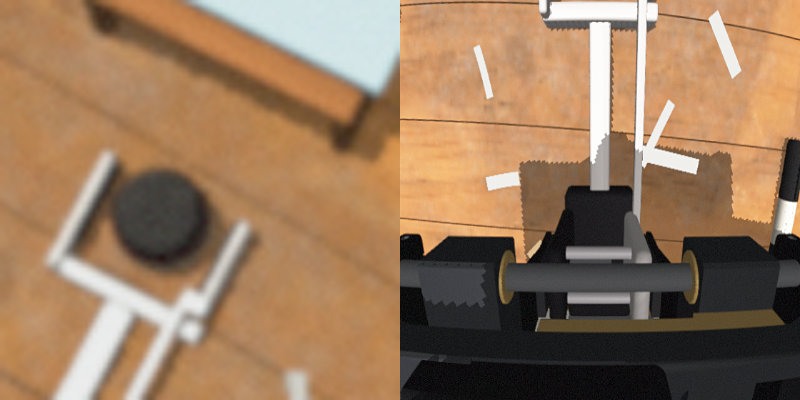

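servo_tool:
  targets:
    - [[0, 0, 0.0004], [0, 0, 0]]
    - [[0, 0, 0.0004], [0, 0, 0]]
    - [[0, 0, 0.0004], [0, 0, 0]]
  gripper: 0.063

```text
time_s: 21.08
position: [0.4157, -0.1455, 0.0417]
tcp_rot: [[0.895, -0.446, 0.001], [-0.446, -0.895, -0.0], [0.001, -0.0, -1.0]]
force: [-0.2, 0.1, -0.4]
opening: 0.724
```

servo_tool:
  targets:
    - [[0, 0, 0], [0, 0, 0]]
    - [[0, 0, 0], [0, 0, 0]]
    - [[0, 0, 0], [0, 0, 0]]
    - [[0, 0, 0], [0, 0, 0]]
    - [[0, 0, -0.01], [0, 0, 0]]
    - [[0, 0, -0.025], [0, 0, 0]]
    - [[0, 0, -0.05], [0, 0, 0]]
    - [[0, 0, -0.08], [0, 0, 0]]
    - [[0, 0, -0.11], [0, 0, 0]]
    - [[0, 0, -0.15], [0, 0, 0]]
    - [[0, 0, -0.18], [0, 0, 0]]
    - [[0, 0, -0.18], [0, 0, 0]]
  gripper: 0.087

```text
time_s: 22.58
position: [0.4167, -0.1461, 0.2243]
tcp_rot: [[0.895, -0.446, 0.005], [-0.446, -0.895, -0.004], [0.007, 0.001, -1.0]]
force: [-0.2, 0.6, -0.8]
opening: 0.996
```

```bash
python3 - <<'E'
from h import *
s=telemetry.read_state();print(s['position'],s['force'],s['opening'])
cap('wrist','w7');cap('top','t7')
a=cv2.imread('pics/t7.png')[150:230,210:290];b=cv2.imread('pics/w7.png')
cv2.imwrite('pics/m7.png',np.hstack([cv2.resize(b,(520,390)),cv2.resize(a,(270,390),interpolation=cv2.INTER_CUBIC)]))
E
```

```text
[ 0.41670954 -0.14614667  0.22426335] [-0.20864771  0.64290576 -0.80310279] 0.996321831199113
```

View pics/m7.png

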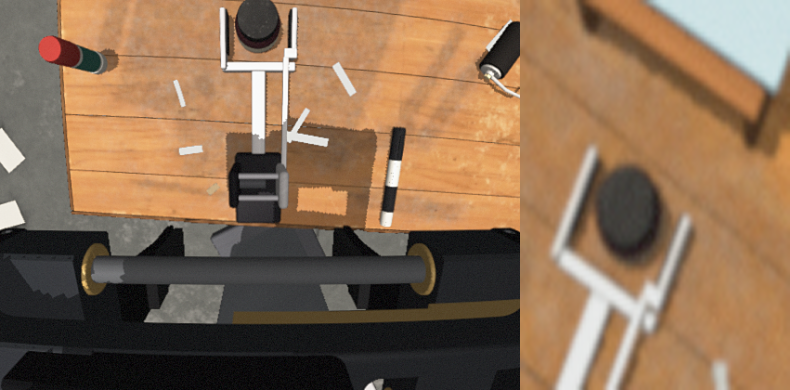

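```bash
python3 -c "
from rig import order;print(order.hand_in())"
```

```text
the job is handed in; nothing more can be done
None
```

The job is done and handed in at about 22.6 s of the 59 s allowed; the hand-in reported no verdict.

**What I did:** I took the reacher by its handle at a 59 mm opening, so the jaws stayed open. I lifted it over the marker, lined it up with the rack and slid the jaws round the jar without feeling any contact. I closed it in small steps until it stopped at a 42.4 mm opening, about 0.0196 m of trigger travel. Then I drew the jar straight out, opened the jaws, backed the reacher off 12 mm, released it and raised the arm clear.

**Last checks:**
- **Jar:** I measured its axis about 80 mm in front of the rack's mouth (45 mm needed) while still gripped. In the last wrist and top pictures it stands upright between the open jaws, with a visible gap on each side and to the palm.
- **Reacher:** it looks upright on its feet in the last picture, with its rear close to the table edge but on it. The wrist force was near zero when I let go.
- **Bystanders:** I only looked over the glue stick and marker, which show no sign of having moved. The tape roll is not in the last pictures.
- **Small disagreement:** the jar sat a few millimetres to one side of the jaws. The tool felt about 4 N of side force as they closed, so the jar probably shifted 2 mm or so under the rack.

The contact forces on the jar and rack and the trigger's final position can't be read directly. I judged them from the finger opening, the wrist force and the pictures.

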